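Set the glue timer: bear down and turn

ROBOT

A 7-joint arm with a two-finger parallel gripper is mounted at the origin on a cart in front of the work surface, level with it; the furniture and walls round the work are solid. World frame = base frame: x ahead of the robot, y to its left, z up, the work surface at z = 0. Lengths are in m, angles in rad, forces in N, time in s.
With the tool pointing down it reaches from about 0.4 to 0.85 m from the base axis. Payload 4.5 kg.
Tool frame: the origin (TCP) lies midway between the tips of the shut fingers; the grasp point (between the pads) lies 19 mm behind it; z points along the fingers, y is the direction in which the jaws open and shut (so a half turn about z gives the same grasp; the last joint's range is limited). The gripper opens to 88 mm and grips with 3 to 60 N. Pads are 18 mm wide; open, the fingers measure 123 mm over their backs; the gripper's body (75 mm by 187 mm) begins 45 mm behind the grasp point.
Start: joints at [-1.162, 0.689, -0.195, 1.565, 0.157, 0.902, -0.215], TCP at [0.229, 0.582, 0.204] pointing down, gripper open.
Joint ranges: [-3.01, 3.01], [-0.46, 2.08], [-1.47, 1.51], [0.13, 2.56], [-1, 4.14], [0.04, 2.09], [-2.66, 2.66]. Speed limits (rad/s): [2.57, 2.57, 3.14, 3.14, 3.14, 3.14, 3.14].

INTERFACE

Orientations are given as a unit quaternion [x, y, z, w].
In Python, from plant import get_state, snapshot, finish_job, regions_of gives the robot as it stands.
- The arm moves only by the tool send_rows, never from a script. Its argument "series" is a list of rows, each an object of numbers: "grip": the opening, from 0 (shut) to 1 (fully open); "dx", "dy", "dz": the shift along the tool's x, y, z in mm; "turn": the turn about the tool's z in rad. A call has 1 to 20 rows; each row shifts and turns the commanded pose from where the row before left it, along the tool's axes as they then stand; what a row does not reach is not made up. A row lasts 1/10 s, in which the tool goes at most 50 mm and 8.59 degrees, less where a joint would pass 70% of its speed; a pose out of reach is approached as far as the arm can. A call is refused whole if a number of a shift passes 50 or a number of a turn 0.15, either way. A call with a gripper value outside its range is refused whole. The fingers move at their own pace and stop on an object; "force" is the grip in N (left out, the last holds). Time passes only in rows, so rows that do not move let the fingers close. It gives the time, the measured TCP pose, the force and the opening at its end, in the units of the state.
- get_state(): the state, without advancing time (a new reading comes with each control period).
- snapshot(name): name is "scene" or "top" or "wrist"; returns a dict with "img" (384x512x3 uint8, red, green, blue), "depth" (384x512 float32, m along the optical axis (not along the pixel's ray), 0 where there is no reading), "fov_y" (degrees; the focal length in pixels is half the picture's height over the tangent of half this angle, whatever the lens; pixels are square), "cx", "cy" (the principal point, pixels), "k1" (the pictures are not rectified: a ray, as slopes to the right and down, at radius r is drawn at 1 + k1 r^2 times it, then the intrinsics apply), "R" (3x3) and "t" (3): a world point X has camera coordinates R X + t. Camera axes: x right, y down, z forward; pixel columns grow to the right and rows downward; lengths in m; the calibration is good to about 2 mm. A picture is of the moment at which its call begins.
- finish_job(): hands the job in, once; it reports no verdict.
Trained networks look in a picture, given as the dict that the camera call returned (one of the last four; its "shot" number tells which), for a name from the list of things; names that differ only in an ending like _2 or _b are one class to them, and where a whole thing is asked for, a point or a joint stands for the part that bears it (a point fixed in the world has none). Each returns a list of dicts, best first, with "score" (0 to 1); they miss things now and then, are a little off and sometimes report something else, mostly with a low value. They report only what shows in the picture. A call takes as long as a camera call. They do not tell look-alikes from the thing itself.
- regions_of(picture, target): "pixels" (384x512 bool, what is visible of it) and "extent" ([left, top, right, bottom] in pixels, round what is visible of it).
The state is a dict: "clock": time; "q": joint angles; "qd": joint speeds; "joint_torque": joint torques, N m; "tool_pos": TCP position; "eef_rot": TCP orientation; "contact_force": force on the tool from outside, world axes, zero at the start; "moment": the same for the moment, N m; "opening": opening from 0.0 (shut) to 1.0 (fully open).
Only numpy, scipy, OpenCV 4.12 (cv2) and the standard library are available. Lean on these libraries where they do the work, as an engineer would, in place of code of your own. Each camera call takes 0.05 s, during which the arm holds its last target.

TASK

The needle jig has just been glued, so set the free-standing bench timer to five minutes: wind its knob clockwise past the ten-minute mark first, which charges the bell spring, then turn it back to the five-minute mark. Bear down on the timer while you turn, so that its case neither twists nor slides on the table, but do not lean on it with more than about 2.5 kg of force. Let go of it cleanly and leave the jig, the glue bottle and the pliers beside it where they are.

Things in the scene. Friction and masses are not known exactly. Their poses are not given: they have to be found in the camera images.
- timer: Free-standing round bench timer, loose, 0.3 to 0.5 kg: grey case 94 mm across, its flat top (dark face, white minute marks, steel bezel) 47 mm above the table. Origin: centre of the underside; x axis towards the zero mark, z up. Only the friction of its four rubber feet (on a 72 mm circle) holds it on the table.
- timer_dial (a joint): Angle of the timer's knob in rad, 0 at the zero mark, growing clockwise seen from above, stops at 0 and 5.9; 60 minutes to the turn: 5 minutes = 0.524 rad, 10 minutes = 1.047 rad. The hinge is upright, on the case's axis. Stiff: takes about 0.32 Nm either way and stays where it is left. Starts between 0 and 0.3.
- timer_grip (a point): Point of the case on the knob's axis, 67 mm above the table. The knob: an upright black bar 50 mm long, 14 mm thick, 53 to 78 mm above the table, on a round skirt 58 mm wide that turns with it (fingertips may rest on it). It is a slack push fit: it may stand 0 to 8 mm higher, slides down under about 2 N, then stops hard. White line on one bar end = pointer.
- timer_zero (a point): The zero mark on the case top (a broad white bar and a dot), 41.5 mm from the axis along the case's x axis, 47 mm above the table. Long white ticks follow every 5 minutes (30 degrees) clockwise, short ones every minute.
- worktable: The black work table; its top is z = 0. Pressed on it with less than about 16 N, the timer may spin with the knob instead of letting the knob turn; with more than 30 N in all (its own weight of 3 to 5 N included) it is damaged. Aim at a push of about 20 N.
- needle_jig: The glued work, a bystander: loose acrylic bar jig with upright steel needles, 65 x 140 x 58 mm, origin under its centre.
- glue_bottle: Bystander: loose white squeeze bottle with a tethered cap, 38 x 47 x 110 mm, origin under its centre.
- pliers: Bystander: loose yellow-handled pliers lying flat to the right of the timer, 54 x 170 x 16 mm, origin under their centre.
Mind the look-alikes: they are no part of the job. Of the things that look like the timer, take the one that is farthest from the robot's base at the start.

How it is judged:
By the outcome, as a careful person would: the job done as asked, in the order asked, and still so for the second after the job is handed in, with the robot touching nothing.
It also fails if it takes over 64 s, if anything falls off the work surface, if the arm or the gripper's body presses on something with over 40 N, if the wrist force passes 120 N, or if a joint passes its speed limit or range.

## Working session

There is one attempt and no reset: what is moved stays moved. The work goes in short steps, Python scripts to look and compute and a tool call to move; the robot and the scene stay as the last step left them, time stands still between calls to the robot, and variables do not carry over. Pictures are saved under pics/ and viewed, and the job is handed in when it is done.

Besides the shell and the picture viewer there is one more tool, called after "Emit:" as name([rows], argument=value, ...), one row to a line, values as JSON. send_rows: Moves the arm, as the interface text tells. Its arguments: {"type":"object","properties":{"series":{"type":"array","items":{"type":"object","properties":{"grip":{"type":"number"},"dx":{"type":"number"},"dy":{"type":"number"},"dz":{"type":"number"},"turn":{"type":"number"}}}},"force":{"type":"number"}},"required":["series"]}

```bash
mkdir -p pics; cat > h.py <<'E'
import numpy as np, cv2
from plant import *
def K(s):
    f=s["img"].shape[0]/2/np.tan(np.radians(s["fov_y"])/2)
    return f
def proj(s,X):
    X=np.atleast_2d(X); c=(np.array(s["R"])@X.T).T+np.array(s["t"]); p=c[:,:2]/c[:,2:]
    r2=(p**2).sum(1,keepdims=True); p=p*(1+s["k1"]*r2); f=K(s)
    return p*f+[s["cx"],s["cy"]]
def ray(s,uv):
    uv=np.atleast_2d(uv).astype(float); d=(uv-[s["cx"],s["cy"]])/K(s); p=d.copy()
    for _ in range(20): p=d/(1+s["k1"]*(p**2).sum(1,keepdims=True))
    return np.c_[p,np.ones(len(p))]
def atz(s,uv,z):
    r=ray(s,uv); R=np.array(s["R"]); t=np.array(s["t"]); o=-R.T@t; d=r@R
    return o+d*((z-o[2])/d[:,2])[:,None]
def world(s,uv):
    uv=np.atleast_2d(uv); D=s["depth"][uv[:,1].astype(int),uv[:,0].astype(int)]
    return (ray(s,uv)*D[:,None]-np.array(s["t"]))@np.array(s["R"])
def save(s,n,crop=None,k=1):
    im=s["img"][:,:,::-1]
    if crop: l,t,r,b=crop; im=im[t:b,l:r]
    cv2.imwrite("pics/"+n+".png",cv2.resize(im,None,fx=k,fy=k,interpolation=cv2.INTER_CUBIC))
E
python3 - <<'E'
from h import *
for n in ["scene","top","wrist"]:
    s=snapshot(n); save(s,n+"0")
    print(n,-np.array(s["R"]).T@np.array(s["t"]))
    for r in regions_of(s,"timer"):
        m=r["pixels"]; v,u=np.nonzero(m); P=world(s,np.c_[u,v]); print(r["score"],r["extent"],m.sum(),np.median(P,0).round(3))
print(get_state())
E
```

```text
scene [-0.63201486 -0.77091988  0.52274237]
0.62 [210.6, 97.9, 237.0, 121.3] 580 [0.442 0.047 0.039]
top [0.32296471 0.01188322 1.24625   ]
0.69 [282.1, 149.3, 313.1, 182.4] 822 [ 0.562 -0.08   0.05 ]
0.56 [228.7, 185.6, 263.5, 217.8] 812 [0.463 0.064 0.05 ]
wrist [0.16030073 0.60809866 0.38281032]
{'clock': 0.3, 'q': array([-1.16218942,  0.68941635, -0.19458677,  1.56564737,  0.15731445,
        0.90251742, -0.21506228]), 'qd': array([-0.00077624, -0.0022611 ,  0.00083167, -0.00128564,  0.00083515,
        0.00107008,  0.00043002]), 'joint_torque': array([ 1.36860883e-03, -5.26992309e+01, -1.26477767e+00, -1.53405476e+01,
       -5.21575031e-02,  3.43590647e-03,  9.92787318e-05]), 'tool_pos': array([0.22872354, 0.58140406, 0.203952  ]), 'eef_rot': array([ 1.86258551e-01,  9.82500719e-01, -2.97495075e-04, -3.54525962e-05]), 'contact_force': array([-0.58748731, -0.7425499 , -0.31980979]), 'moment': array([ 0.02184641, -0.02983288,  0.00966049]), 'opening': 0.9997590978294071}
```

```bash
python3 -c "
import cv2,numpy as np
a=[cv2.imread('pics/%s0.png'%n) for n in ('scene','top','wrist')]
cv2.imwrite('pics/m0.png',cv2.resize(np.hstack(a[:2]),(800,300)))"
```

```text
(no output)
```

View pics/scene0.png

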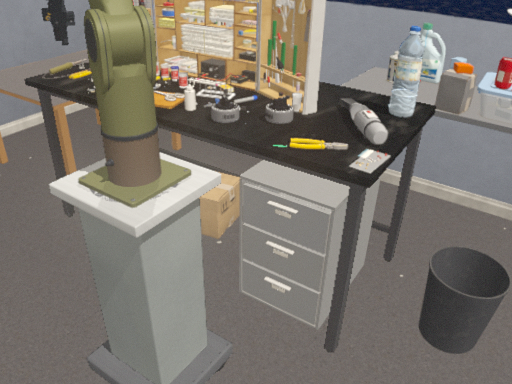

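View pics/top0.png

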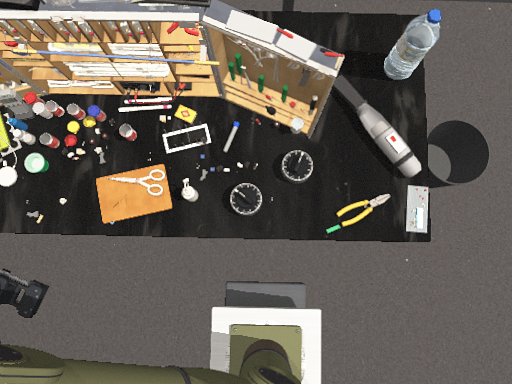

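Two candidates in the top view: the timer at px (297,165), about (0.56,-0.08), and the one at px (246,199), about (0.46,0.06). The first is farther from the base (0.57 m against 0.47 m), so I take that one. I'll confirm it in a crop.

```bash
python3 - <<'E'
from h import *
s=snapshot("top"); save(s,"crop1",(270,138,326,194),10)
v,u=np.mgrid[60:250,150:480]; uv=np.c_[u.ravel(),v.ravel()]; P=world(s,uv)
# height map max over world grid, rows x, columns y
import collections
print("px/mm near", K(s)/1.2/1000)
H={}
for p in P:
    H.setdefault((int(p[0]//.03),int(-p[1]//.03)),[]).append(p[2])
for i in range(28,12,-1):
    print("%.2f"%(i*.03)," ".join("%4d"%(1000*max(H[(i,j)])) if (i,j) in H else "   ." for j in range(-4,12)))
print([ "%.2f"%(-j*.03) for j in range(-4,12)])
E
```

```text
px/mm near 0.3450021420635357
0.84    .    .    .    .    .    .    .    .    .    .   32   36    5    5    5    5
0.81  210  130    .    .    .    .    .    .    .    .   37   40   41    5    6    5
0.78  264  274  280  286    .    .    .    .    .    1   37   43   47   47    6    5
0.75  118  148  292  298  329  331  293    .    .    7    7   46   54   55    7    5
0.72    7    8  114  118  138  367  344  337  333    6    5    7   56   66   64   54
0.69   22    8    8  261  239  452  457  450  451    6    6    9    5   65   71   67
0.66   19    7  120   74  143    6  451  452  452    6    6    7    7   57   68   71
0.63   15    5    5    7    6    8    6    9    6    7    8    8    7    6   65   74
0.60    7    7    5    7    7   51   52   53    8    6    7    6    6    6    7   69
0.57    9   22    6    6    8   56   84   82   50    8    7   10    7    7    6   35
0.54    7   17    6    7    8   58   83   77   53    5    6    6    6    7    6    6
0.51    5    7   44    7    6   53   54   54   18    5    7    7    6    6    7    4
0.48   52   81   57   50    7    7    6    7   10    5    7    6    5    5   14   18
0.45   57   83   83   52    6    6    6    7    6    7    5   19   21   21   18   18
0.42   53   58   79   50    5    6    6    8    5    6   15   17   19   17   19    7
0.39    8   40    8    8    6    5    6    8    7    8    7   18   20   16    6    8
['0.12', '0.09', '0.06', '0.03', '0.00', '-0.03', '-0.06', '-0.09', '-0.12', '-0.15', '-0.18', '-0.21', '-0.24', '-0.27', '-0.30', '-0.33']
```

View pics/crop1.png

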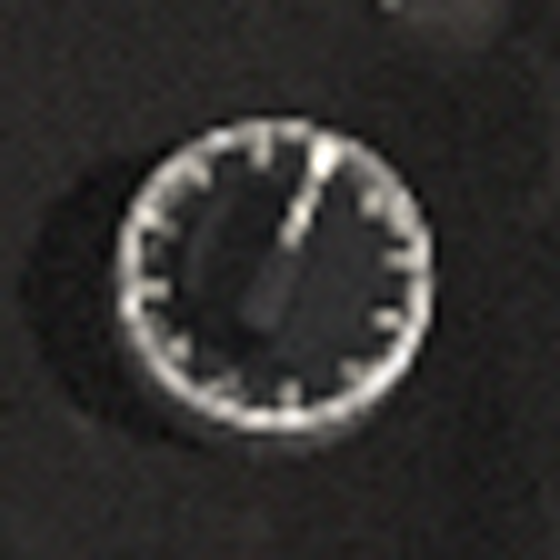

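Px (297,165) is confirmed: a dark face with minute ticks, and the pointer near the broad mark. Now I need an accurate pose, and the clearance to the tool board behind it.

```bash
python3 - <<'E'
from h import *
s=snapshot("top")
v,u=np.mgrid[60:200,200:350]; uv=np.c_[u.ravel(),v.ravel()]; P=world(s,uv)
m=(P[:,2]>.03)&(P[:,0]>.615)&(P[:,1]>-.22)&(P[:,1]<.12)
Q=P[m]; U=uv[m]
for y in np.arange(-.2,.1,.02):
    k=(Q[:,1]>y)&(Q[:,1]<=y+.02)
    if k.sum():
        o=[]
        for z0,z1 in ((.03,.1),(.1,.2),(.2,.3),(.3,.5)):
            kk=k&(Q[:,2]>z0)&(Q[:,2]<=z1)
            o.append("%.3f(%d)"%(Q[kk,0].min(),kk.sum()) if kk.any() else "-")
        print("%.2f"%y,o)
# timer circle
r=[r for r in regions_of(s,"timer") if r["extent"][0]>270][0]
mm=r["pixels"].astype(np.uint8); c,_=cv2.findContours(mm,0,1); c=max(c,key=cv2.contourArea)
print(cv2.fitEllipse(c))
v,u=np.nonzero(mm); P=world(s,np.c_[u,v]); 
top=P[(P[:,2]>.04)&(P[:,2]<.06)]; print(np.median(top[:,2]), top.min(0),top.max(0))
print("knob z",np.percentile(P[:,2],[90,95,99,100]))
save(s,"crop2",(200,60,360,180),5)
s2=snapshot("scene"); save(s2,"crop3",(200,60,360,170),5)
E
```

```text
-0.20 ['0.817(15)', '-', '-', '-']
-0.16 ['0.699(3)', '0.704(3)', '0.697(3)', '0.704(7)']
-0.14 ['0.665(21)', '0.665(100)', '0.665(156)', '0.665(256)']
-0.12 ['0.670(46)', '0.670(213)', '0.670(186)', '0.670(241)']
-0.10 ['0.672(85)', '0.690(198)', '0.732(115)', '0.679(196)']
-0.08 ['0.672(81)', '0.697(197)', '0.733(136)', '0.689(141)']
-0.06 ['0.709(35)', '0.707(173)', '0.730(139)', '0.696(98)']
-0.04 ['0.718(35)', '0.715(188)', '0.730(160)', '0.706(54)']
-0.02 ['0.733(9)', '0.689(228)', '0.698(139)', '0.759(26)']
-0.00 ['0.742(19)', '0.689(213)', '0.695(143)', '-']
0.02 ['0.682(47)', '0.682(169)', '0.760(119)', '-']
0.04 ['0.682(33)', '0.681(211)', '0.781(67)', '-']
0.06 ['0.761(33)', '0.755(187)', '0.783(61)', '-']
0.08 ['0.765(36)', '0.765(149)', '0.784(57)', '-']
0.10 ['0.775(37)', '0.774(165)', '0.796(31)', '-']
((296.6516418457031, 165.98822021484375), (30.980649948120117, 32.149471282958984), 23.465635299682617)
0.04933387593956041 [ 0.5217339  -0.12722438  0.0401102 ] [ 0.61261841 -0.03855407  0.0595845 ]
knob z [0.07283405 0.0785306  0.08173113 1.24625   ]
```

View pics/crop2.png

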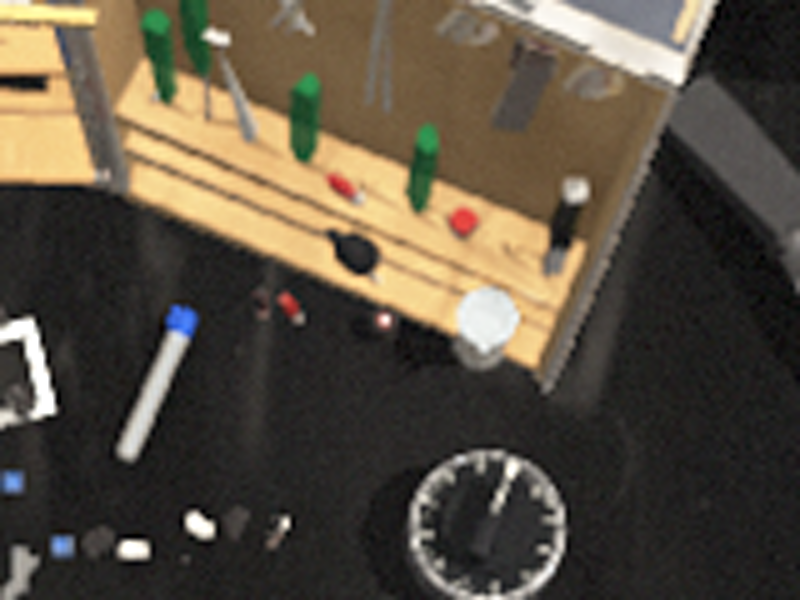

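View pics/crop3.png

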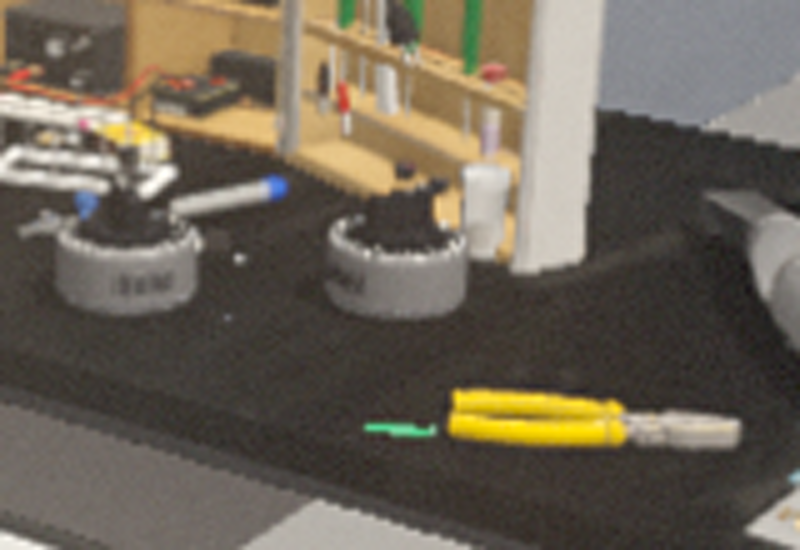

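Emit:
send_rows([
  {"dx": -34,"dy": -30.5},
  {"dx": -34,"dy": -30.5},
  {"dx": -34,"dy": -30.5},
  {"dx": -34,"dy": -30.5},
  {"dx": -34,"dy": -30.5},
  {"dx": -34,"dy": -30.5},
  {"dx": -34,"dy": -30.5},
  {"dx": -34,"dy": -30.5},
  {"dx": -34,"dy": -30.5},
  {"dx": -34,"dy": -30.5},
  {"dx": -34,"dy": -30.5},
  {"dx": -34,"dy": -30.5},
  {"dx": -34,"dy": -30.5},
  {"dx": -34,"dy": -30.5},
  {"dx": -34,"dy": -30.5},
  {"dx": -34,"dy": -30.5},
  {"dx": 0},
  {"dx": 0},
])

```text
schema error: expected keys grip, dx, dy, dz, turn
```

```bash
python3 - <<'E'
from h import *
s=snapshot("wrist"); save(s,"w1",None,1.5)
for n in ("timer","timer_grip"):
  for r in regions_of(s,n): print(n,r["score"],r["extent"])
g=get_state(); print(g["clock"],g["tool_pos"],g["eef_rot"],g["q"],g["contact_force"])
print(-np.array(s["R"]).T@np.array(s["t"]),s["fov_y"],s["k1"])
E
```

```text
timer 0.19 [91.5, 105.0, 506.4, 374.7]
0.65 [0.22878012 0.58164197 0.20424382] [1.86284330e-01 9.82495876e-01 4.00860436e-05 5.25412648e-06] [-1.16221442  0.68908594 -0.19459356  1.56532811  0.15730408  0.90248138
 -0.21509929] [-0.11090136 -0.95279165  0.12634073]
[0.16034531 0.60829532 0.38329241] 61.110874692906876 0.0017154787505698518
```

View pics/w1.png

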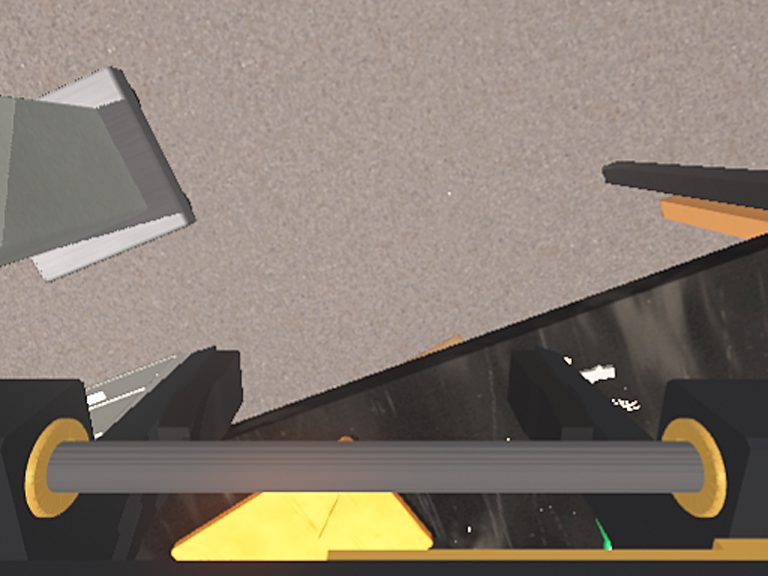

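Emit:
send_rows([
  {"dx": -35.7,"dy": -30.9,"dz": 0,"turn": 0,"grip": 1},
  {"dx": -35.7,"dy": -30.9,"dz": 0,"turn": 0,"grip": 1},
  {"dx": -35.7,"dy": -30.9,"dz": 0,"turn": 0,"grip": 1},
  {"dx": -35.7,"dy": -30.9,"dz": 0,"turn": 0,"grip": 1},
  {"dx": -35.7,"dy": -30.9,"dz": 0,"turn": 0,"grip": 1},
  {"dx": -35.7,"dy": -30.9,"dz": 0,"turn": 0,"grip": 1},
  {"dx": -35.7,"dy": -30.9,"dz": 0,"turn": 0,"grip": 1},
  {"dx": -35.7,"dy": -30.9,"dz": 0,"turn": 0,"grip": 1},
  {"dx": -35.7,"dy": -30.9,"dz": 0,"turn": 0,"grip": 1},
  {"dx": -35.7,"dy": -30.9,"dz": 0,"turn": 0,"grip": 1},
  {"dx": -35.7,"dy": -30.9,"dz": 0,"turn": 0,"grip": 1},
  {"dx": -35.7,"dy": -30.9,"dz": 0,"turn": 0,"grip": 1},
  {"dx": -35.7,"dy": -30.9,"dz": 0,"turn": 0,"grip": 1},
  {"dx": -35.7,"dy": -30.9,"dz": 0,"turn": 0,"grip": 1},
  {"dx": -35.7,"dy": -30.9,"dz": 0,"turn": 0,"grip": 1},
  {"dx": -35.7,"dy": -30.9,"dz": 0,"turn": 0,"grip": 1},
  {"dx": 0,"dy": 0,"dz": 0,"turn": 0,"grip": 1},
  {"dx": 0,"dy": 0,"dz": 0,"turn": 0,"grip": 1},
])

```text
clock: 2.45
tool_pos: [0.5794, -0.0888, 0.2039]
eef_rot: [0.188, 0.982, 0.0, -0.0]
contact_force: [-0.6, -0.5, -0.5]
opening: 1.003
```

```bash
python3 - <<'E'
from h import *
s=snapshot("wrist"); save(s,"w2",None,1.5)
for r in regions_of(s,"timer"): print(r["score"],r["extent"])
g=get_state(); print(g["clock"],g["tool_pos"],g["eef_rot"],g["q"],g["contact_force"])
print(-np.array(s["R"]).T@np.array(s["t"]),s["R"])
E
```

```text
0.75 [307.0, 0.3, 408.1, 55.8]
0.59 [210.3, 106.5, 297.1, 193.7]
2.55 [ 0.57892925 -0.08583428  0.20420481] [ 1.85326764e-01  9.82676726e-01  5.68140992e-04 -3.45958977e-04] [ 0.23358437  0.64221564 -0.28125828  1.68594557  0.2223805   0.84542283
  1.05523423] [ 0.18413089  0.32889966 -0.21923319]
[ 0.51107172 -0.06189507  0.38300062] [[ 3.68122943e-01  9.29777122e-01 -3.74869612e-05]
 [ 8.91356811e-01 -3.52899872e-01  2.84507849e-01]
 [ 2.64515660e-01 -1.04767281e-01 -9.58673710e-01]]
```

View pics/w2.png

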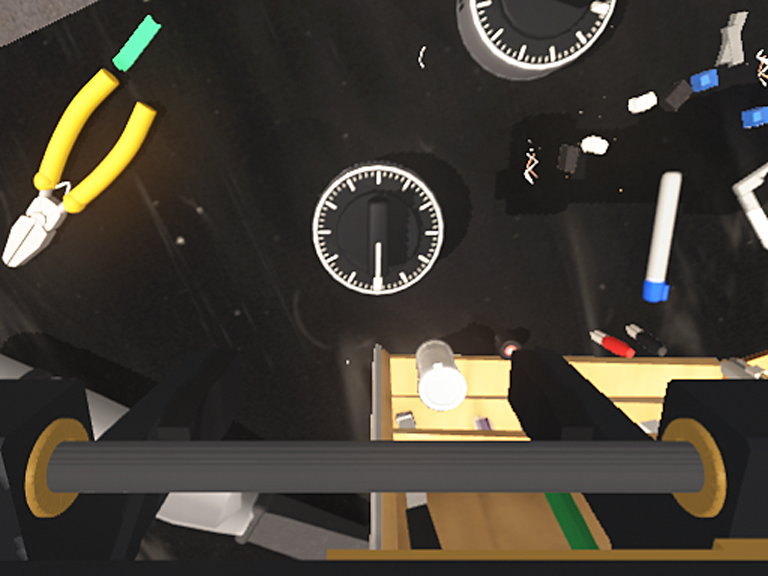

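The far timer sits at px (252,153) in the wrist picture, in full view. Its pointer is on the broad zero mark (252,191) and the bar is nearly along the tool's x. The near timer is at the top edge, and the board and cup are below. Now I'll measure it accurately.

```bash
cat > meas.py <<'E'
from h import *
from scipy.optimize import least_squares
import sys
def rect(s,c,z,half=.055,n=550):
    # top-down rectified patch at height z: rows -> -x... image up = +x, left=+y
    g=np.linspace(half,-half,n); X,Y=np.meshgrid(g,g,indexing="ij")
    p=proj(s,np.c_[c[0]+X.ravel(),c[1]+Y.ravel(),np.full(X.size,z)]).astype(np.float32)
    return cv2.remap(s["img"],p[:,0].reshape(n,n),p[:,1].reshape(n,n),cv2.INTER_CUBIC)
E
python3 - <<'E'
from meas import *
s=snapshot("wrist")
r=[r for r in regions_of(s,"timer") if r["extent"][1]>60][0]
l,t,R_,b=r["extent"]; c=atz(s,[[(l+R_)/2,(t+b)/2]],.047)[0]; print(c)
# bezel edge: radial search for bright ring
im=cv2.cvtColor(s["img"],cv2.COLOR_RGB2GRAY).astype(float)
for it in range(4):
    a=np.linspace(0,2*np.pi,180,endpoint=False); rr=np.linspace(.040,.052,61); pts=[]
    for A in a:
        W=np.c_[c[0]+rr*np.cos(A),c[1]+rr*np.sin(A),np.full(61,.047)]
        p=proj(s,W).astype(np.float32); v=cv2.remap(im.astype(np.float32),p[None,:,0].copy(),p[None,:,1].copy(),1)[0]
        g=np.gradient(v); k=np.argmin(g)  # outer falling edge
        pts.append([rr[k],A])
    pts=np.array(pts); xy=c[:2]+np.c_[pts[:,0]*np.cos(pts[:,1]),pts[:,0]*np.sin(pts[:,1])]
    q=least_squares(lambda q:np.hypot(xy[:,0]-q[0],xy[:,1]-q[1])-q[2],[c[0],c[1],.046],loss="soft_l1",f_scale=.0005).x
    c=np.array([q[0],q[1],.047])
print("centre",q)
v,u=np.nonzero(r["pixels"]); P=world(s,np.c_[u,v]); print("z pct",np.percentile(P[:,2],[2,50,90,97,99]))
d=world(s,np.array([[252,120+0],[252,150],[252,160]]));print(d)
for z,n in((.047,"r47"),(.078,"r78")):
    cv2.imwrite("pics/%s.png"%n,rect(s,c,z)[:,:,::-1])
E
```

```text
[ 0.56185316 -0.08197322  0.047     ]
centre [ 0.5667417 -0.0825073  0.0450413]
z pct [0.03806613 0.04658924 0.07553519 0.07709048 0.07770406]
[[ 0.53344345 -0.06581379  0.04715361]
 [ 0.5574905  -0.0753703   0.07579948]
 [ 0.56631133 -0.07880054  0.07664227]]
```

View pics/r47.png

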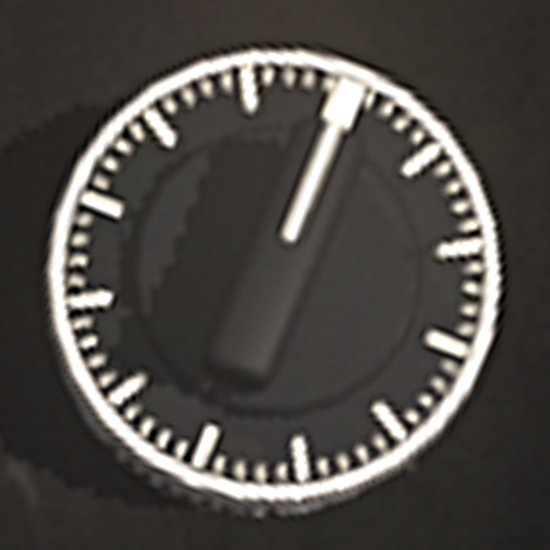

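View pics/r78.png

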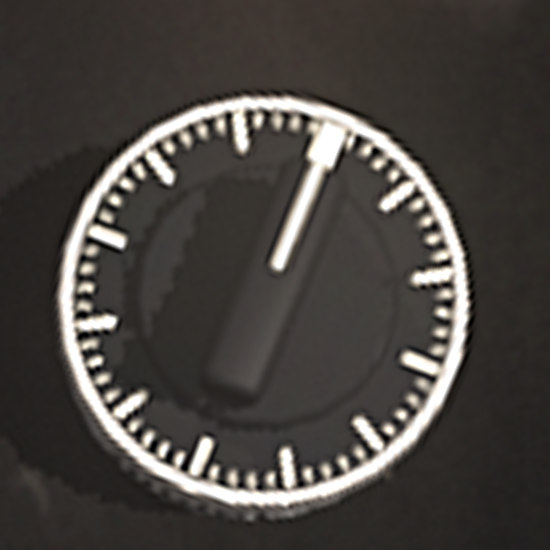

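```bash
python3 - <<'E'
from h import *
s=snapshot("wrist")
v,u=np.mgrid[215:292,230:300]; P=world(s,np.c_[u.ravel(),v.ravel()])
m=(P[:,2]>.015)&(P[:,0]>.62); P=P[m]
for y in np.arange(-.16,-.02,.01):
    k=(P[:,1]>y)&(P[:,1]<=y+.01); o=[]
    for z0,z1 in((.015,.06),(.06,.11),(.11,.16),(.16,.22),(.22,.35)):
        q=P[k&(P[:,2]>z0)&(P[:,2]<=z1)]; o.append("%.4f"%q[:,0].min() if len(q) else "-")
    print("%.2f"%y,o)
E
```

```text
-0.16 ['-', '-', '-', '-', '-']
-0.15 ['0.7041', '-', '-', '-', '-']
-0.14 ['0.6792', '0.6798', '-', '-', '-']
-0.13 ['0.6618', '0.6624', '0.6626', '-', '-']
-0.12 ['0.6642', '0.6643', '0.6647', '-', '-']
-0.11 ['0.6877', '0.6826', '0.6828', '-', '-']
-0.10 ['0.6762', '0.6802', '0.6867', '-', '-']
-0.09 ['0.6713', '0.6759', '0.6908', '-', '-']
-0.08 ['0.6698', '0.6753', '-', '-', '-']
-0.07 ['0.6764', '-', '-', '-', '-']
-0.06 ['-', '-', '-', '-', '-']
-0.05 ['-', '-', '-', '-', '-']
-0.04 ['-', '-', '-', '-', '-']
-0.03 ['-', '-', '-', '-', '-']
-0.02 ['-', '-', '-', '-', '-']
```

The board's front corner is at about (0.662,-0.125). With the body turned there, the gap would be only a few mm. I'll grip the bar about 8 mm towards its tail end, which keeps the body's corner clear.

```bash
cat > st.py <<'E'
from h import *
from scipy.spatial.transform import Rotation as Ro
def st(n=1):
    g=get_state(); p=np.array(g["tool_pos"]); R=Ro.from_quat(g["eef_rot"]).as_matrix()
    return g,p,R
if __name__=="__main__":
    g,p,R=st(); c=np.array([.5667,-.0825,0]); h0=np.radians(22.1)
    tail=np.arctan2(R[1,0],R[0,0]); head=np.pi-tail   # clockwise heading of pointer if aligned
    d=R.T@(c-p)
    print("t",g["clock"],"p",p.round(4),"axis in tool mm",(d*1000).round(1),"tool heading deg",np.degrees(head).round(2),"theta",round(head-h0,3),"F",np.round(g["contact_force"],1),"M",np.round(g["moment"],2),"open",round(g["opening"],3),"tilt",R[:,2].round(4))
    print("q",np.round(g["q"],2))
E
python3 - <<'E'
from h import *
for i in range(5): print(get_state()["tool_pos"]); snapshot("wrist")
E
python3 st.py
```

```text
[ 0.57905856 -0.08570705  0.20439545]
[ 0.57914947 -0.0859929   0.20444625]
[ 0.57921384 -0.08632836  0.20443116]
[ 0.5792279  -0.08662222  0.2043738 ]
[ 0.57928085 -0.08685103  0.20433585]
t 2.95 p [ 0.5793 -0.0871  0.2043] axis in tool mm [ 13.4  -0.4 204.3] tool heading deg 21.43 theta -0.012 F [ 0.4  0.2 -0.9] M [ 0.03  0.03 -0.01] open 1.0 tilt [ 1.e-04  0.e+00 -1.e+00]
q [ 0.23  0.64 -0.28  1.69  0.22  0.85  1.06]
```

Emit:
send_rows([
  {"dx": 7,"dy": 0,"dz": 20,"turn": 0.01,"grip": 1},
  {"dx": 7,"dy": 0,"dz": 20,"turn": 0,"grip": 1},
  {"dx": 7.4,"dy": 0,"dz": 20,"turn": 0,"grip": 0.8},
  {"dx": 0,"dy": 0,"dz": 20,"turn": 0,"grip": 0.6},
  {"dx": 0,"dy": 0,"dz": 20,"turn": 0,"grip": 0.5},
  {"dx": 0,"dy": 0,"dz": 0,"turn": 0,"grip": 0.5},
  {"dx": 0,"dy": 0,"dz": 0,"turn": 0,"grip": 0.5},
  {"dx": 0,"dy": 0,"dz": 0,"turn": 0,"grip": 0.5},
  {"dx": 0,"dy": 0,"dz": 0,"turn": 0,"grip": 0.5},
  {"dx": 0,"dy": 0,"dz": 0,"turn": 0,"grip": 0.5},
  {"dx": 0,"dy": 0,"dz": 0,"turn": 0,"grip": 0.5},
  {"dx": 0,"dy": 0,"dz": 0,"turn": 0,"grip": 0.5},
  {"dx": 0,"dy": 0,"dz": 0,"turn": 0,"grip": 0.5},
  {"dx": 0,"dy": 0,"dz": 0,"turn": 0,"grip": 0.5},
])

```text
clock: 4.35
tool_pos: [0.5595, -0.0795, 0.1042]
eef_rot: [0.191, 0.982, 0.0, 0.0]
contact_force: [0.5, 0.2, -0.1]
opening: 0.497
```

```bash
python3 st.py; python3 - <<'E'
from meas import *
s=snapshot("wrist"); save(s,"w3",None,1.5); cv2.imwrite("pics/r78b.png",rect(s,(.5667,-.0825),.078)[:,:,::-1])
E
python3 st.py
```

```text
t 4.35 p [ 0.5595 -0.0795  0.1042] axis in tool mm [ -7.8  -0.  104.2] tool heading deg 22.04 theta -0.001 F [ 0.5  0.2 -0.1] M [ 0.01  0.02 -0.03] open 0.497 tilt [ 0.e+00  1.e-04 -1.e+00]
q [ 0.19  0.75 -0.23  1.84  0.28  0.58  0.97]
t 4.4 p [ 0.5595 -0.0796  0.1042] axis in tool mm [ -7.8  -0.  104.2] tool heading deg 22.05 theta -0.001 F [-0.1  0.2  0.3] M [-0.03 -0.   -0.  ] open 0.498 tilt [-0.e+00  1.e-04 -1.e+00]
q [ 0.19  0.75 -0.23  1.84  0.28  0.58  0.97]
```

View pics/w3.png

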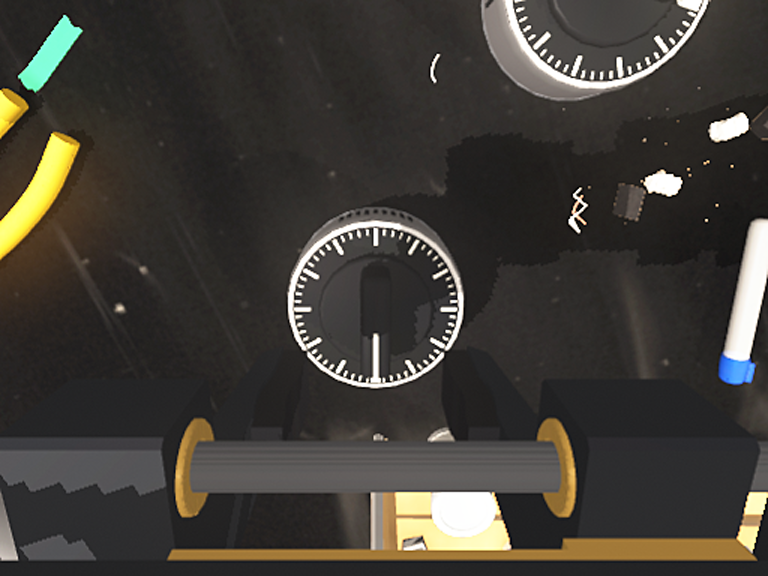

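View pics/r78b.png

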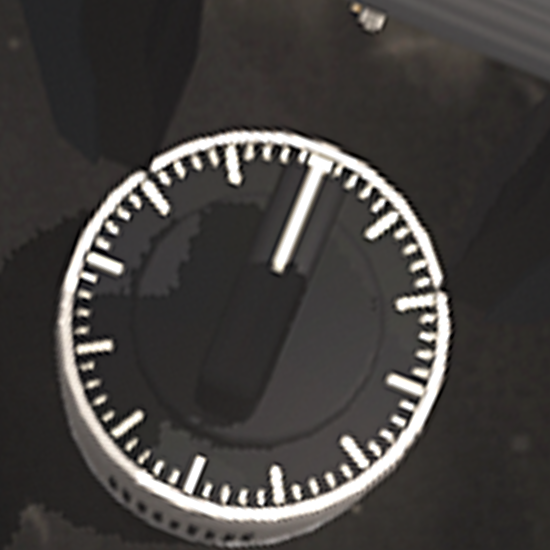

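Emit:
send_rows([
  {"dx": 0,"dy": 0,"dz": 14,"turn": 0,"grip": 0.5},
  {"dx": 0,"dy": 0,"dz": 14,"turn": 0,"grip": 0.5},
  {"dx": 0,"dy": 0,"dz": 14,"turn": 0,"grip": 0.5},
  {"dx": 0,"dy": 0,"dz": 0,"turn": 0,"grip": 0.4},
  {"dx": 0,"dy": 0,"dz": 0,"turn": 0,"grip": 0.35},
  {"dx": 0,"dy": 0,"dz": 0,"turn": 0,"grip": 0.32},
  {"dx": 0,"dy": 0,"dz": 0,"turn": 0,"grip": 0.29},
  {"dx": 0,"dy": 0,"dz": 0,"turn": 0,"grip": 0.26},
  {"dx": 0,"dy": 0,"dz": 0,"turn": 0,"grip": 0.24},
  {"dx": 0,"dy": 0,"dz": 0,"turn": 0,"grip": 0.22},
  {"dx": 0,"dy": 0,"dz": 0,"turn": 0,"grip": 0.2},
  {"dx": 0,"dy": 0,"dz": 0,"turn": 0,"grip": 0.2},
], force=4)

```text
clock: 5.6
tool_pos: [0.5595, -0.0795, 0.0622]
eef_rot: [0.191, 0.982, 0.0, 0.0]
contact_force: [0.3, -0.3, -0.5]
opening: 0.202
```

```bash
python3 st.py; python3 - <<'E'
from meas import *
s=snapshot("wrist"); save(s,"w4",(120,120,400,330),2.8); print(s["cx"])
E
```

```text
t 5.6 p [ 0.5595 -0.0795  0.0622] axis in tool mm [-7.8 -0.  62.2] tool heading deg 22.04 theta -0.001 F [ 0.3 -0.3 -0.5] M [ 0.03 -0.01  0.01] open 0.202 tilt [ 0.e+00  1.e-04 -1.e+00]
q [ 0.18  0.82 -0.2   1.86  0.31  0.49  0.95]
249.82164209725042
```

View pics/w4.png

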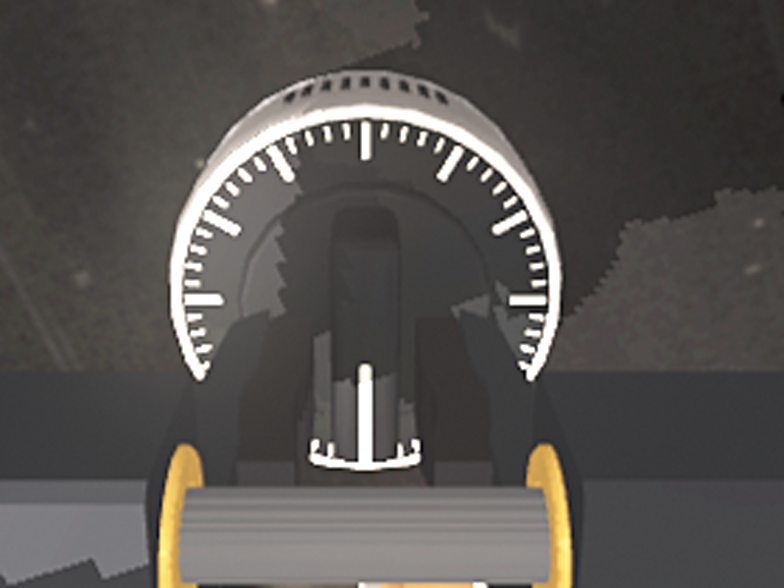

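The bar (px column 365 in the crop) is centred between the fingers (about 305 and 425). I'll close softly first and look at the forces.

Emit:
send_rows([
  {"dx": 0,"dy": 0,"dz": 0,"turn": 0,"grip": 0.18},
  {"dx": 0,"dy": 0,"dz": 0,"turn": 0,"grip": 0.165},
  {"dx": 0,"dy": 0,"dz": 0,"turn": 0,"grip": 0.15},
  {"dx": 0,"dy": 0,"dz": 0,"turn": 0,"grip": 0.12},
  {"dx": 0,"dy": 0,"dz": 0,"turn": 0,"grip": 0.12},
  {"dx": 0,"dy": 0,"dz": 0,"turn": 0,"grip": 0.12},
], force=4)

```text
clock: 6.25
tool_pos: [0.5595, -0.0796, 0.0622]
eef_rot: [0.191, 0.982, 0.0, 0.0]
contact_force: [-0.3, 0.1, 0.2]
opening: 0.119
```

```bash
python3 st.py
```

```text
t 6.25 p [ 0.5595 -0.0796  0.0622] axis in tool mm [-7.7 -0.  62.2] tool heading deg 22.05 theta -0.001 F [-0.3  0.1  0.2] M [-0.03  0.02 -0.04] open 0.119 tilt [ 1.e-04  1.e-04 -1.e+00]
q [ 0.18  0.82 -0.2   1.86  0.31  0.49  0.95]
```

```bash
python3 - <<'E'
from meas import *
s=snapshot("wrist"); save(s,"w5",(120,120,400,330),2.8)
s=snapshot("scene"); save(s,"s5",(190,60,330,165),5.5)
E
```

```text
(no output)
```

View pics/w5.png

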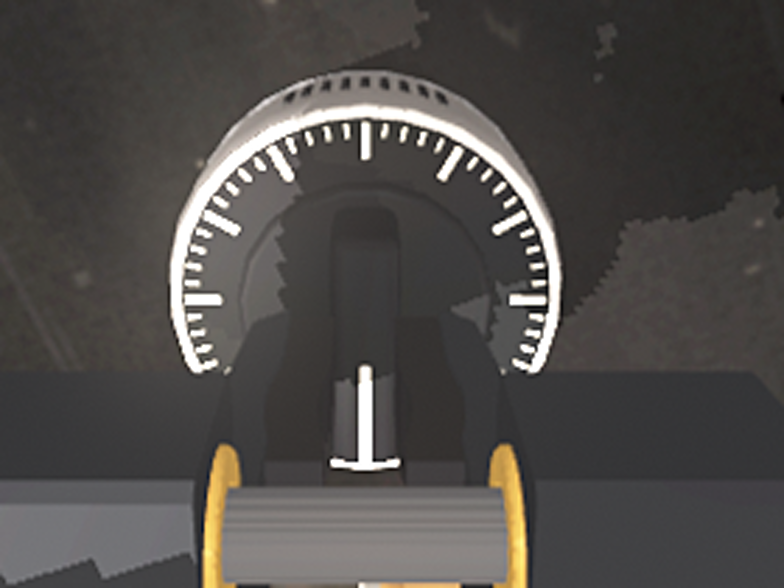

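View pics/s5.png

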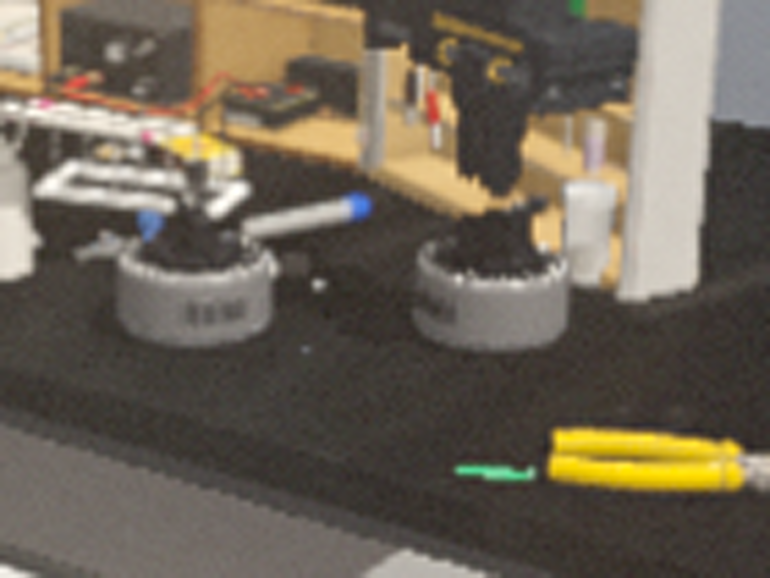

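```bash
python3 - <<'E'
from st import *
g,p,R=st()
s=snapshot("scene"); print("proj tcp scene",proj(s,[p,[.5667,-.0825,.078],[.5667,-.0825,.047],[p[0],p[1],.1]]))
print("crop coords",(proj(s,[p,[.5667,-.0825,.078],[.5667,-.0825,.047],[p[0],p[1],.1]])-[190,60])*5.5)
for uv in ([277,90],[280,92],[284,94],[288,100],[283,104]): print(uv,world(s,[uv]).round(3))
s=snapshot("wrist"); print("proj tcp wrist",proj(s,[p,p-R[:,2]*.019]), (proj(s,[p,p-R[:,2]*.019])-[120,120])*2.8)
D=s["depth"]
for r in (232,236,240,245,250,255): print(r,[ (c,float(world(s,[[c,r]])[0,2].round(4))) for c in (215,225,232,250,265,272,282)])
E
```

```text
proj tcp scene [[276.96248392 102.05438735]
 [279.07797091  97.08006588]
 [278.6242636  106.05545764]
 [277.49914935  90.95815932]]
crop coords [[478.29366157 231.29913041]
 [489.92884001 203.94036233]
 [487.43344978 253.30501703]
 [481.24532145 170.26987624]]
[277, 90] [[ 0.547 -0.085  0.107]]
[280, 92] [[ 0.549 -0.095  0.102]]
[284, 94] [[0.782 0.02  0.015]]
[288, 100] [[ 0.744 -0.02   0.009]]
[283, 104] [[ 0.577 -0.093  0.054]]
proj tcp wrist [[250.16389036 224.71266462]
 [250.19511895 238.22923805]] [[364.458893   293.19546094]
 [364.54633306 331.04186654]]
232 [(215, 0.0514), (225, 0.053), (232, 0.0512), (250, 0.0767), (265, 0.052), (272, 0.052), (282, 0.0969)]
236 [(215, 0.1028), (225, 0.0988), (232, 0.0988), (250, 0.0772), (265, 0.0993), (272, 0.0988), (282, 0.1027)]
240 [(215, 0.107), (225, 0.1044), (232, 0.1032), (250, 0.0772), (265, 0.1037), (272, 0.103), (282, 0.107)]
245 [(215, 0.1116), (225, 0.1094), (232, 0.1083), (250, 0.0765), (265, 0.1095), (272, 0.1091), (282, 0.112)]
250 [(215, 0.117), (225, 0.1148), (232, 0.113), (250, 0.077), (265, 0.1132), (272, 0.1141), (282, 0.1167)]
255 [(215, 0.1212), (225, 0.1184), (232, 0.1175), (250, 0.0762), (265, 0.1175), (272, 0.1187), (282, 0.119)]
```

Both cameras show the fingertips at z≈0.097 while the state says 0.062. The fingers also shut past 14 mm without meeting the bar, so they're still above the knob. I'll reopen, go down in steps and check against the depth.

Emit:
send_rows([
  {"dx": 0,"dy": 0,"dz": 0,"turn": 0,"grip": 0.2},
  {"dx": 0,"dy": 0,"dz": 0,"turn": 0,"grip": 0.3},
  {"dx": 0,"dy": 0,"dz": 0,"turn": 0,"grip": 0.3},
  {"dx": 0,"dy": 0,"dz": 4,"turn": 0,"grip": 0.3},
  {"dx": 0,"dy": 0,"dz": 4,"turn": 0,"grip": 0.3},
  {"dx": 0,"dy": 0,"dz": 0,"turn": 0,"grip": 0.3},
  {"dx": 0,"dy": 0,"dz": 0,"turn": 0,"grip": 0.3},
])

```text
clock: 7.15
tool_pos: [0.5593, -0.0795, 0.0539]
eef_rot: [0.191, 0.982, -0.0, -0.0]
contact_force: [0.6, -0.5, -0.2]
opening: 0.301
```

```bash
python3 st.py; cat > tip.py <<'E'
from st import *
import sys
g,p,R=st()
s=snapshot("wrist"); save(s,sys.argv[1],(120,120,400,330),2.8)
v,u=np.mgrid[200:292,150:350]; P=world(s,np.c_[u.ravel(),v.ravel()]); L=(P-p)@R*1000
Z=P[:,2].reshape(v.shape)
for r in range(222,250,3): print(r,[(c,round(float(Z[r-200,c-150])*1000)) for c in range(196,306,9)])
s=snapshot("scene"); save(s,sys.argv[1]+"s",(190,60,330,165),5.5)
E
python3 tip.py w6
```

```text
t 7.15 p [ 0.5593 -0.0795  0.0539] axis in tool mm [-8.   0.  53.9] tool heading deg 22.04 theta -0.001 F [ 0.6 -0.5 -0.2] M [-0.03  0.02 -0.02] open 0.301 tilt [-5.e-04  1.e-04 -1.e+00]
q [ 0.17  0.83 -0.19  1.86  0.31  0.47  0.95]
222 [(196, 47), (205, 51), (214, 52), (223, 51), (232, 54), (241, 76), (250, 77), (259, 76), (268, 52), (277, 53), (286, 52), (295, 50), (304, 46)]
225 [(196, 47), (205, 51), (214, 52), (223, 52), (232, 52), (241, 77), (250, 76), (259, 77), (268, 53), (277, 51), (286, 52), (295, 51), (304, 45)]
228 [(196, 45), (205, 52), (214, 51), (223, 52), (232, 51), (241, 77), (250, 77), (259, 76), (268, 53), (277, 52), (286, 52), (295, 52), (304, 46)]
231 [(196, 47), (205, 89), (214, 52), (223, 52), (232, 52), (241, 76), (250, 77), (259, 77), (268, 51), (277, 51), (286, 53), (295, 89), (304, 46)]
234 [(196, 92), (205, 92), (214, 90), (223, 52), (232, 52), (241, 76), (250, 77), (259, 76), (268, 53), (277, 89), (286, 89), (295, 91), (304, 91)]
237 [(196, 96), (205, 94), (214, 92), (223, 52), (232, 51), (241, 77), (250, 77), (259, 76), (268, 52), (277, 90), (286, 92), (295, 96), (304, 95)]
240 [(196, 99), (205, 96), (214, 96), (223, 52), (232, 52), (241, 77), (250, 76), (259, 77), (268, 51), (277, 89), (286, 95), (295, 99), (304, 98)]
243 [(196, 103), (205, 98), (214, 99), (223, 52), (232, 53), (241, 76), (250, 76), (259, 76), (268, 52), (277, 90), (286, 98), (295, 99), (304, 101)]
246 [(196, 104), (205, 101), (214, 101), (223, 52), (232, 51), (241, 76), (250, 77), (259, 77), (268, 52), (277, 90), (286, 102), (295, 102), (304, 104)]
249 [(196, 108), (205, 105), (214, 105), (223, 52), (232, 52), (241, 76), (250, 77), (259, 77), (268, 52), (277, 90), (286, 104), (295, 104), (304, 108)]
```

View pics/w6s.png

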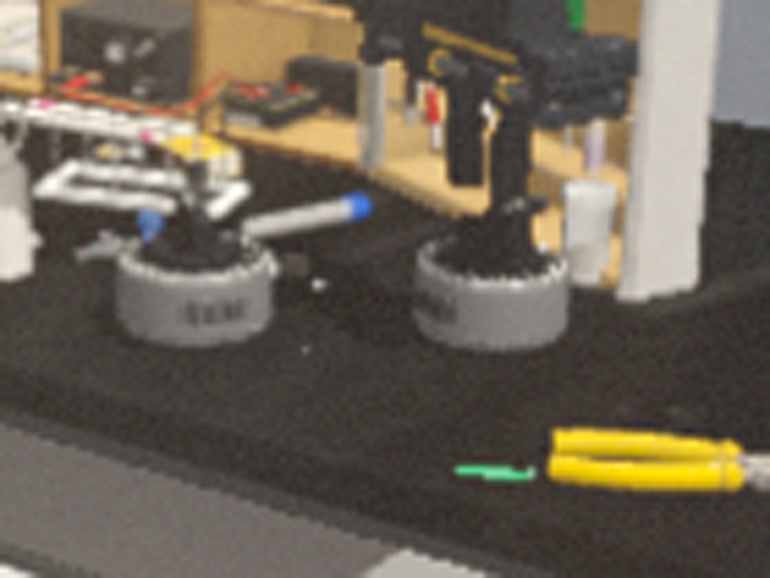

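View pics/w6.png

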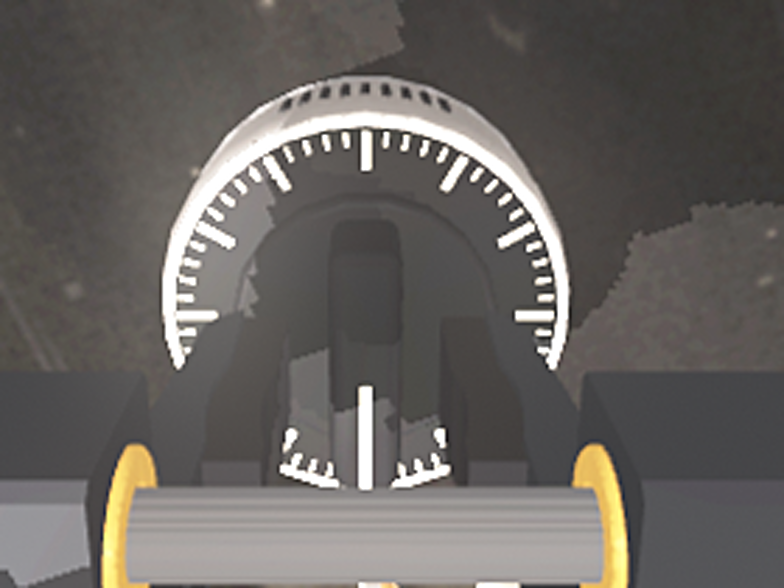

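Emit:
send_rows([
  {"dx": 0,"dy": 0,"dz": 4,"turn": 0,"grip": 0.3},
  {"dx": 0,"dy": 0,"dz": 4,"turn": 0,"grip": 0.3},
  {"dx": 0,"dy": 0,"dz": 4,"turn": 0,"grip": 0.3},
  {"dx": 0,"dy": 0,"dz": 4,"turn": 0,"grip": 0.3},
  {"dx": 0,"dy": 0,"dz": 4,"turn": 0,"grip": 0.3},
  {"dx": 0,"dy": 0,"dz": 4,"turn": 0,"grip": 0.3},
  {"dx": 0,"dy": 0,"dz": 0,"turn": 0,"grip": 0.3},
  {"dx": 0,"dy": 0,"dz": 0,"turn": 0,"grip": 0.3},
])

```text
clock: 8.05
tool_pos: [0.5595, -0.0795, 0.0301]
eef_rot: [0.191, 0.982, 0.0, -0.0]
contact_force: [-0.9, 0.3, 0.8]
opening: 0.299
```

```bash
python3 st.py; python3 tip.py w7; python3 - <<'E'
from st import *
g,p,R=st(); s=snapshot("wrist")
v,u=np.mgrid[225:290,150:350]; P=world(s,np.c_[u.ravel(),v.ravel()]); L=(P-p)@R*1000
# finger points: z 60..75 outside bar
m=(P[:,2]>.058)&(P[:,2]<.085)&(abs(L[:,1])>9)
for sg in (1,-1):
    k=m&(L[:,1]*sg>0); print(sg,k.sum(),np.percentile(L[k],[1,50,99],axis=0).round(1).tolist())
E
```

```text
t 8.05 p [ 0.5595 -0.0795  0.0301] axis in tool mm [-7.8 -0.  30.1] tool heading deg 22.04 theta -0.001 F [-0.9  0.3  0.8] M [ 0.01 -0.   -0.03] open 0.299 tilt [-1.e-04  1.e-04 -1.e+00]
q [ 0.16  0.87 -0.17  1.87  0.33  0.42  0.94]
222 [(196, 46), (205, 46), (214, 52), (223, 52), (232, 52), (241, 69), (250, 70), (259, 69), (268, 51), (277, 54), (286, 52), (295, 47), (304, 46)]
225 [(196, 45), (205, 51), (214, 52), (223, 51), (232, 51), (241, 73), (250, 73), (259, 73), (268, 53), (277, 52), (286, 51), (295, 50), (304, 46)]
228 [(196, 45), (205, 51), (214, 51), (223, 51), (232, 51), (241, 75), (250, 75), (259, 75), (268, 52), (277, 51), (286, 52), (295, 52), (304, 46)]
231 [(196, 46), (205, 64), (214, 52), (223, 52), (232, 52), (241, 76), (250, 76), (259, 75), (268, 53), (277, 53), (286, 53), (295, 65), (304, 45)]
234 [(196, 68), (205, 68), (214, 65), (223, 51), (232, 53), (241, 77), (250, 76), (259, 77), (268, 50), (277, 66), (286, 65), (295, 68), (304, 69)]
237 [(196, 71), (205, 71), (214, 68), (223, 54), (232, 52), (241, 78), (250, 77), (259, 76), (268, 52), (277, 65), (286, 69), (295, 72), (304, 72)]
240 [(196, 75), (205, 73), (214, 72), (223, 52), (232, 52), (241, 78), (250, 77), (259, 76), (268, 52), (277, 67), (286, 72), (295, 73), (304, 76)]
243 [(196, 78), (205, 75), (214, 76), (223, 52), (232, 53), (241, 77), (250, 77), (259, 76), (268, 52), (277, 67), (286, 75), (295, 74), (304, 209)]
246 [(196, 81), (205, 78), (214, 77), (223, 52), (232, 53), (241, 78), (250, 77), (259, 77), (268, 52), (277, 67), (286, 77), (295, 78), (304, 82)]
249 [(196, 84), (205, 81), (214, 81), (223, 52), (232, 52), (241, 77), (250, 76), (259, 77), (268, 52), (277, 68), (286, 81), (295, 81), (304, 84)]
1 843 [[-8.0, 12.8, -54.6], [9.6, 17.6, -46.2], [11.5, 27.0, -33.2]]
-1 839 [[-7.7, -27.6, -54.5], [9.5, -18.3, -46.3], [11.5, -13.5, -33.3]]
```

View pics/w7.png

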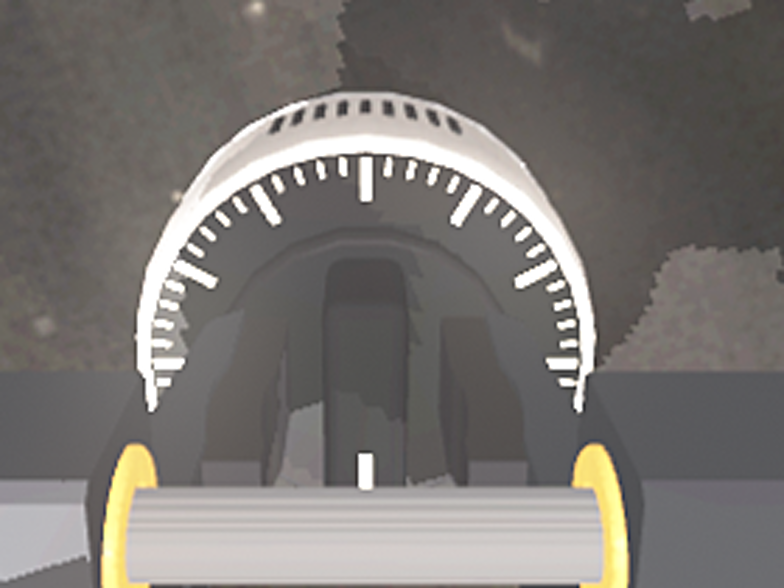

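Emit:
send_rows([
  {"dx": 0,"dy": 0,"dz": 3.5,"turn": 0,"grip": 0.3},
  {"dx": 0,"dy": 0,"dz": 3.5,"turn": 0,"grip": 0.3},
  {"dx": 0,"dy": 0,"dz": 0,"turn": 0,"grip": 0.25},
  {"dx": 0,"dy": 0,"dz": 0,"turn": 0,"grip": 0.22},
  {"dx": 0,"dy": 0,"dz": 0,"turn": 0,"grip": 0.2},
  {"dx": 0,"dy": 0,"dz": 0,"turn": 0,"grip": 0.18},
  {"dx": 0,"dy": 0,"dz": 0,"turn": 0,"grip": 0.16},
  {"dx": 0,"dy": 0,"dz": 0,"turn": 0,"grip": 0.14},
  {"dx": 0,"dy": 0,"dz": 0,"turn": 0,"grip": 0.12},
  {"dx": 0,"dy": 0,"dz": 0,"turn": 0,"grip": 0.1},
], force=4)

```text
clock: 9.2
tool_pos: [0.5596, -0.0794, 0.0233]
eef_rot: [0.191, 0.982, 0.0, 0.0]
contact_force: [0.3, 0.2, 0.7]
opening: 0.157
```

```bash
python3 st.py
```

```text
t 9.2 p [ 0.5596 -0.0794  0.0233] axis in tool mm [-7.7 -0.2 23.3] tool heading deg 22.04 theta -0.001 F [0.3 0.2 0.7] M [ 0.11 -0.05 -0.07] open 0.157 tilt [ 3.e-04  2.e-04 -1.e+00]
q [ 0.16  0.89 -0.17  1.87  0.33  0.41  0.93]
```

The fingers stopped on the bar at 13.8 mm with no lateral force. Next I bear down in small steps.

Emit:
send_rows([
  {"dx": 0,"dy": 0,"dz": 1,"turn": 0,"grip": 0.1},
  {"dx": 0,"dy": 0,"dz": 1,"turn": 0,"grip": 0.1},
  {"dx": 0,"dy": 0,"dz": 1,"turn": 0,"grip": 0.1},
  {"dx": 0,"dy": 0,"dz": 0,"turn": 0,"grip": 0.1},
])

```text
clock: 9.6
tool_pos: [0.5599, -0.0796, 0.0207]
eef_rot: [0.191, 0.982, 0.0, 0.001]
contact_force: [-0.8, -0.0, 4.6]
opening: 0.16
```

```bash
python3 st.py
```

```text
t 9.6 p [ 0.5599 -0.0796  0.0207] axis in tool mm [-7.3 -0.2 20.7] tool heading deg 22.05 theta -0.001 F [-0.8 -0.   4.6] M [ 0.07  0.06 -0.01] open 0.16 tilt [ 0.001 -0.    -1.   ]
q [ 0.16  0.89 -0.16  1.87  0.33  0.4   0.93]
```

Emit:
send_rows([
  {"dx": 0,"dy": 0,"dz": 0.6,"turn": 0,"grip": 0.1},
  {"dx": 0,"dy": 0,"dz": 0.6,"turn": 0,"grip": 0.1},
  {"dx": 0,"dy": 0,"dz": 0,"turn": 0,"grip": 0.1},
])

```text
clock: 9.9
tool_pos: [0.5601, -0.0796, 0.0196]
eef_rot: [0.191, 0.982, 0.0, 0.001]
contact_force: [-1.0, 1.1, 4.8]
opening: 0.155
```

```bash
python3 st.py
```

```text
t 9.9 p [ 0.5601 -0.0796  0.0196] axis in tool mm [-7.2 -0.2 19.6] tool heading deg 22.05 theta -0.001 F [-1.   1.1  4.8] M [ 0.08  0.07 -0.03] open 0.155 tilt [ 1.3e-03 -1.0e-04 -1.0e+00]
q [ 0.16  0.89 -0.16  1.87  0.33  0.4   0.93]
```

Emit:
send_rows([
  {"dx": 0,"dy": 0,"dz": 0.6,"turn": 0,"grip": 0.1},
  {"dx": 0,"dy": 0,"dz": 0.6,"turn": 0,"grip": 0.1},
  {"dx": 0,"dy": 0,"dz": 0,"turn": 0,"grip": 0.1},
])

```text
clock: 10.2
tool_pos: [0.5602, -0.0796, 0.0188]
eef_rot: [0.191, 0.982, 0.0, 0.001]
contact_force: [-1.2, -0.1, 9.7]
opening: 0.161
```

```bash
python3 st.py
```

```text
t 10.2 p [ 0.5602 -0.0796  0.0188] axis in tool mm [-7.1 -0.2 18.8] tool heading deg 22.05 theta -0.001 F [-1.2 -0.1  9.7] M [ 0.05  0.25 -0.12] open 0.161 tilt [ 1.6e-03 -3.0e-04 -1.0e+00]
q [ 0.15  0.89 -0.16  1.87  0.33  0.4   0.93]
```

Emit:
send_rows([
  {"dx": 0,"dy": 0,"dz": 0.5,"turn": 0,"grip": 0.1},
  {"dx": 0,"dy": 0,"dz": 0.5,"turn": 0,"grip": 0.1},
  {"dx": 0,"dy": 0,"dz": 0,"turn": 0,"grip": 0.1},
])

```text
clock: 10.5
tool_pos: [0.5602, -0.0796, 0.0187]
eef_rot: [0.191, 0.982, -0.0, 0.001]
contact_force: [-3.0, 1.1, 16.6]
opening: 0.159
```

```bash
python3 st.py
```

```text
t 10.5 p [ 0.5602 -0.0796  0.0187] axis in tool mm [-7.  -0.2 18.7] tool heading deg 22.05 theta -0.001 F [-3.   1.1 16.6] M [0.07 0.59 0.01] open 0.159 tilt [ 2.e-03 -6.e-04 -1.e+00]
q [ 0.15  0.89 -0.16  1.87  0.33  0.4   0.93]
```

Emit:
send_rows([
  {"dx": 0.4,"dy": 0,"dz": 0.5,"turn": 0,"grip": 0.1},
  {"dx": 0,"dy": 0,"dz": 0,"turn": 0,"grip": 0.1},
  {"dx": 0,"dy": 0,"dz": 0,"turn": 0,"grip": 0.1},
  {"dx": 0,"dy": 0,"dz": 0,"turn": 0,"grip": 0.1},
], force=45)

```text
clock: 10.9
tool_pos: [0.5603, -0.0796, 0.0187]
eef_rot: [0.191, 0.982, -0.0, 0.001]
contact_force: [-3.5, 0.7, 20.5]
opening: 0.158
```

```bash
python3 st.py
```

```text
t 10.9 p [ 0.5603 -0.0796  0.0187] axis in tool mm [-7.  -0.3 18.7] tool heading deg 22.05 theta -0.001 F [-3.5  0.7 20.5] M [ 0.06  0.65 -0.02] open 0.158 tilt [ 2.9e-03 -7.0e-04 -1.0e+00]
q [ 0.15  0.89 -0.16  1.88  0.33  0.4   0.93]
```

Emit:
send_rows([
  {"dx": 0,"dy": 0.35,"dz": 0,"turn": 0.05,"grip": 0.1},
  {"dx": 0,"dy": 0.35,"dz": 0,"turn": 0.05,"grip": 0.1},
  {"dx": 0,"dy": 0.35,"dz": 0,"turn": 0.05,"grip": 0.1},
  {"dx": 0,"dy": 0.35,"dz": 0,"turn": 0.05,"grip": 0.1},
])

```text
clock: 11.3
tool_pos: [0.5609, -0.0784, 0.0187]
eef_rot: [0.289, 0.957, 0.0, 0.002]
contact_force: [-3.6, 0.8, 20.0]
opening: 0.156
```

```bash
python3 st.py;python3 tip.py w8 >/dev/null
```

```text
t 11.3 p [ 0.5609 -0.0784  0.0187] axis in tool mm [-7.  -0.3 18.7] tool heading deg 33.55 theta 0.2 F [-3.6  0.8 20. ] M [0.01 0.64 0.34] open 0.156 tilt [ 3.e-03 -8.e-04 -1.e+00]
q [ 0.13  0.89 -0.12  1.88  0.25  0.39  0.81]
```

View pics/w8.png

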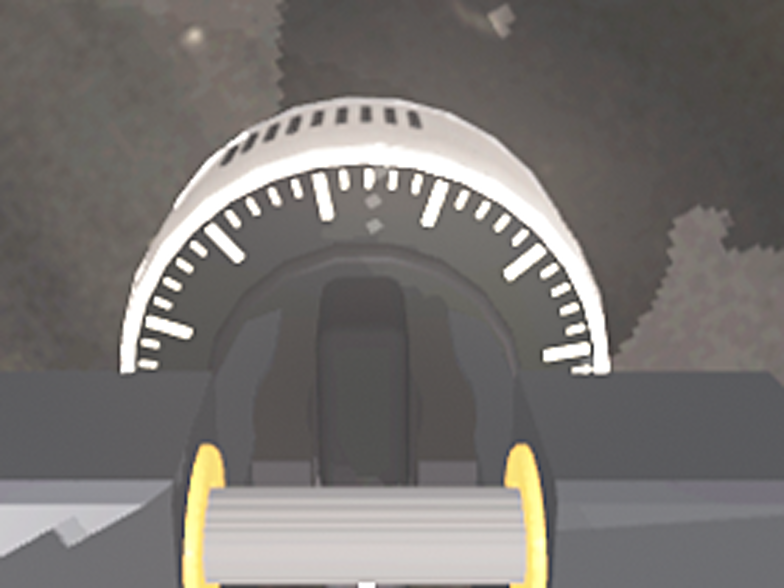

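The case held still. The tail now sits 2 minutes past the 30-minute tick, so theta ≈ 0.2, and the moment of 0.34 Nm is as expected. I'll keep turning.

Emit:
send_rows([
  {"dx": 0,"dy": 0.42,"dz": 0,"turn": 0.06,"grip": 0.1},
  {"dx": 0,"dy": 0.42,"dz": 0,"turn": 0.06,"grip": 0.1},
  {"dx": 0,"dy": 0.42,"dz": 0,"turn": 0.06,"grip": 0.1},
  {"dx": 0,"dy": 0.42,"dz": 0,"turn": 0.06,"grip": 0.1},
  {"dx": 0,"dy": 0.42,"dz": 0,"turn": 0.06,"grip": 0.1},
])

```text
clock: 11.9
tool_pos: [0.5624, -0.0767, 0.0187]
eef_rot: [0.429, 0.904, 0.0, 0.002]
contact_force: [-2.7, 0.7, 20.4]
opening: 0.156
```

```bash
python3 st.py
```

```text
t 11.9 p [ 0.5624 -0.0767  0.0187] axis in tool mm [-7.2 -0.4 18.7] tool heading deg 50.75 theta 0.5 F [-2.7  0.7 20.4] M [-0.    0.58  0.31] open 0.156 tilt [ 3.2e-03 -6.0e-04 -1.0e+00]
q [ 0.09  0.89 -0.06  1.87  0.12  0.38  0.63]
```

Emit:
send_rows([
  {"dx": 0,"dy": 0.42,"dz": 0,"turn": 0.06,"grip": 0.1},
  {"dx": 0,"dy": 0.42,"dz": 0,"turn": 0.06,"grip": 0.1},
  {"dx": 0,"dy": 0.42,"dz": 0,"turn": 0.06,"grip": 0.1},
  {"dx": 0,"dy": 0.42,"dz": 0,"turn": 0.06,"grip": 0.1},
  {"dx": 0,"dy": 0.42,"dz": 0,"turn": 0.06,"grip": 0.1},
  {"dx": 0,"dy": 0.42,"dz": 0,"turn": 0.06,"grip": 0.1},
])

```text
clock: 12.5
tool_pos: [0.5648, -0.0753, 0.0187]
eef_rot: [0.583, 0.812, 0.001, 0.002]
contact_force: [-1.1, 1.6, 19.4]
opening: 0.15
```

```bash
python3 st.py; python3 tip.py w9 >/dev/null; python3 - <<'E'
from h import *
s=snapshot("top"); save(s,"t9",(250,90,350,190),6)
E
```

```text
t 12.5 p [ 0.5648 -0.0753  0.0187] axis in tool mm [-7.4 -0.6 18.7] tool heading deg 71.38 theta 0.86 F [-1.1  1.6 19.4] M [0.06 0.56 0.27] open 0.15 tilt [ 3.5e-03 -3.0e-04 -1.0e+00]
q [ 0.04  0.89  0.02  1.87 -0.04  0.37  0.41]
```

View pics/w9.png

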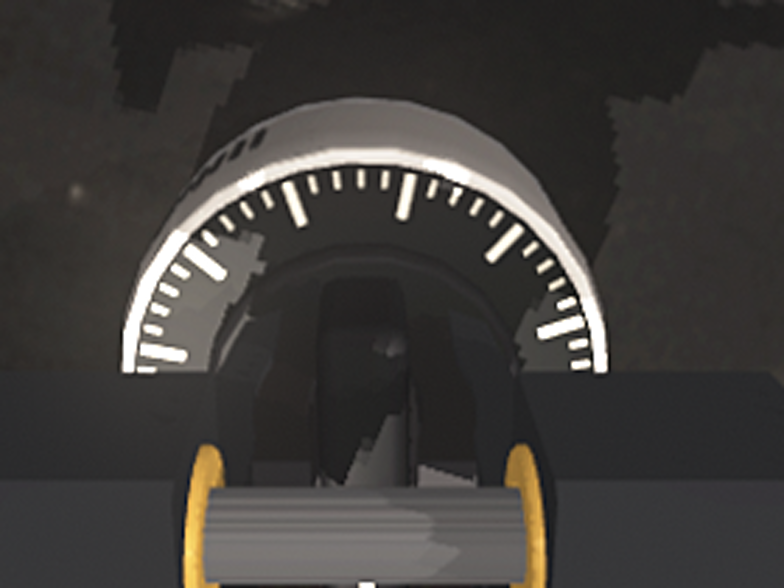

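View pics/t9.png

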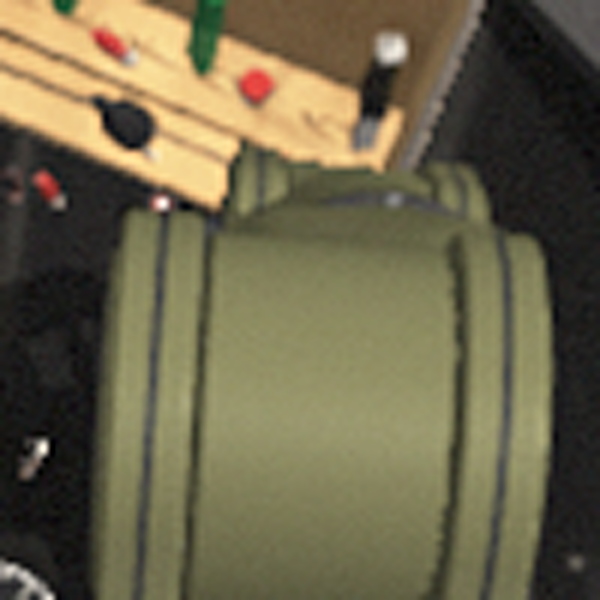

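Emit:
send_rows([
  {"dx": 0,"dy": 0.42,"dz": 0,"turn": 0.06,"grip": 0.1},
  {"dx": 0,"dy": 0.42,"dz": 0,"turn": 0.06,"grip": 0.1},
  {"dx": 0,"dy": 0.42,"dz": 0,"turn": 0.06,"grip": 0.1},
  {"dx": 0,"dy": 0.42,"dz": 0,"turn": 0.06,"grip": 0.1},
  {"dx": 0,"dy": 0.42,"dz": 0,"turn": 0.06,"grip": 0.1},
  {"dx": 0,"dy": 0,"dz": 0,"turn": 0,"grip": 0.1},
])

```text
clock: 13.25
tool_pos: [0.567, -0.075, 0.0187]
eef_rot: [0.698, 0.716, 0.001, 0.001]
contact_force: [-1.7, 1.4, 19.4]
opening: 0.155
```

```bash
python3 st.py; python3 tip.py w10 >/dev/null
```

```text
t 13.25 p [ 0.567  -0.075   0.0187] axis in tool mm [-7.5 -0.6 18.7] tool heading deg 88.52 theta 1.159 F [-1.7  1.4 19.4] M [0.   0.57 0.21] open 0.155 tilt [ 3.8e-03 -4.0e-04 -1.0e+00]
q [ 0.    0.9   0.08  1.87 -0.17  0.38  0.24]
```

View pics/w10.png

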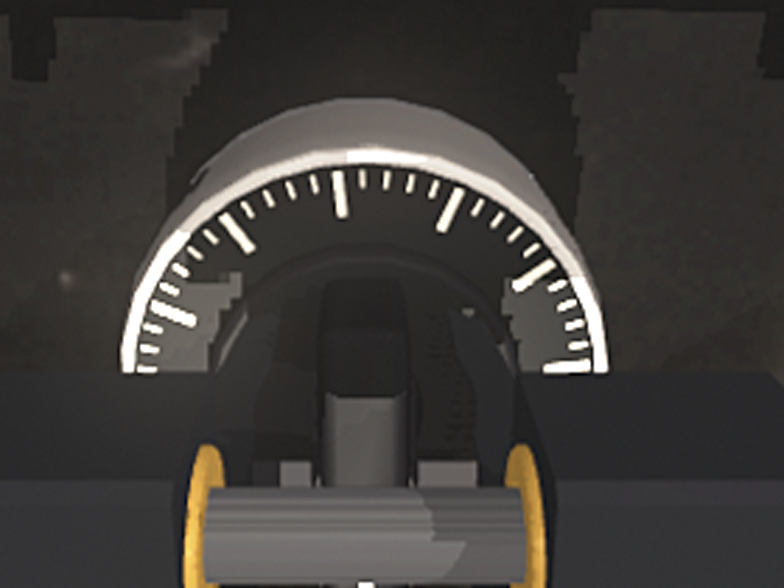

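The pointer is about 1.1 minutes past the ten-minute mark (theta ≈ 1.16), the case is unmoved and the push is 19.4 N. Now I turn back.

Emit:
send_rows([
  {"dx": 0,"dy": -0.44,"dz": 0,"turn": -0.06,"grip": 0.1},
  {"dx": 0,"dy": -0.44,"dz": 0,"turn": -0.06,"grip": 0.1},
  {"dx": 0,"dy": -0.44,"dz": 0,"turn": -0.06,"grip": 0.1},
  {"dx": 0,"dy": -0.44,"dz": 0,"turn": -0.06,"grip": 0.1},
  {"dx": 0,"dy": -0.44,"dz": 0,"turn": -0.06,"grip": 0.1},
])

```text
clock: 13.85
tool_pos: [0.5649, -0.0753, 0.0187]
eef_rot: [0.583, 0.813, 0.001, 0.002]
contact_force: [-2.4, 1.1, 19.7]
opening: 0.153
```

```bash
python3 st.py
```

```text
t 13.85 p [ 0.5649 -0.0753  0.0187] axis in tool mm [-7.4 -0.7 18.7] tool heading deg 71.26 theta 0.858 F [-2.4  1.1 19.7] M [ 0.11  0.54 -0.35] open 0.153 tilt [ 0.004 -0.    -1.   ]
q [ 0.04  0.89  0.02  1.87 -0.04  0.37  0.41]
```

Emit:
send_rows([
  {"dx": 0,"dy": -0.42,"dz": 0,"turn": -0.06,"grip": 0.1},
  {"dx": 0,"dy": -0.42,"dz": 0,"turn": -0.06,"grip": 0.1},
  {"dx": 0,"dy": -0.42,"dz": 0,"turn": -0.06,"grip": 0.1},
  {"dx": 0,"dy": -0.42,"dz": 0,"turn": -0.06,"grip": 0.1},
  {"dx": 0,"dy": -0.42,"dz": 0,"turn": -0.06,"grip": 0.1},
  {"dx": 0,"dy": -0.25,"dz": 0,"turn": -0.034,"grip": 0.1},
  {"dx": 0,"dy": 0,"dz": 0,"turn": 0,"grip": 0.1},
])

```text
clock: 14.55
tool_pos: [0.5627, -0.0765, 0.0187]
eef_rot: [0.44, 0.898, 0.001, 0.002]
contact_force: [-1.8, 1.1, 20.0]
opening: 0.154
```

```bash
python3 st.py; python3 tip.py w11 >/dev/null
```

```text
t 14.55 p [ 0.5627 -0.0765  0.0187] axis in tool mm [-7.2 -0.6 18.7] tool heading deg 52.22 theta 0.526 F [-1.8  1.1 20. ] M [ 0.11  0.48 -0.25] open 0.154 tilt [ 3.8e-03 -1.0e-04 -1.0e+00]
q [ 0.08  0.89 -0.05  1.87  0.11  0.37  0.61]
```

View pics/w11.png

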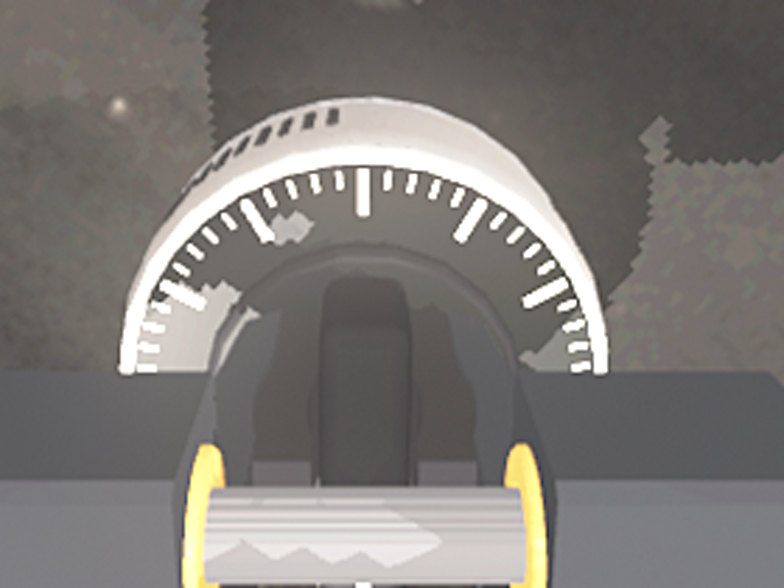

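The tail lines up with the 35-minute tick (362 against 365 px), so the pointer is at five minutes. I'll ease the grip while still pressing, open, then lift.

Emit:
send_rows([
  {"dx": 0,"dy": 0,"dz": 0,"turn": 0,"grip": 0.1},
  {"dx": 0,"dy": 0,"dz": 0,"turn": 0,"grip": 0.1},
  {"dx": 0,"dy": 0,"dz": -0.8,"turn": 0,"grip": 0.12},
  {"dx": 0,"dy": 0,"dz": 0,"turn": 0,"grip": 0.18},
  {"dx": 0,"dy": 0,"dz": 0,"turn": 0,"grip": 0.2},
  {"dx": 0,"dy": 0,"dz": 0,"turn": 0,"grip": 0.22},
], force=5)

```text
clock: 15.25
tool_pos: [0.5645, -0.0751, 0.0188]
eef_rot: [0.439, 0.898, 0.002, 0.003]
contact_force: [1.3, 1.8, 10.3]
opening: 0.217
```

```bash
python3 st.py; python3 tip.py w12 >/dev/null
```

```text
t 15.25 p [ 0.5645 -0.0751  0.0188] axis in tool mm [-7.2 -2.9 18.8] tool heading deg 52.13 theta 0.524 F [ 1.3  1.8 10.3] M [ 0.39 -0.36  0.02] open 0.217 tilt [ 0.0069  0.0012 -1.    ]
q [ 0.08  0.89 -0.05  1.87  0.11  0.37  0.61]
```

View pics/w12.png

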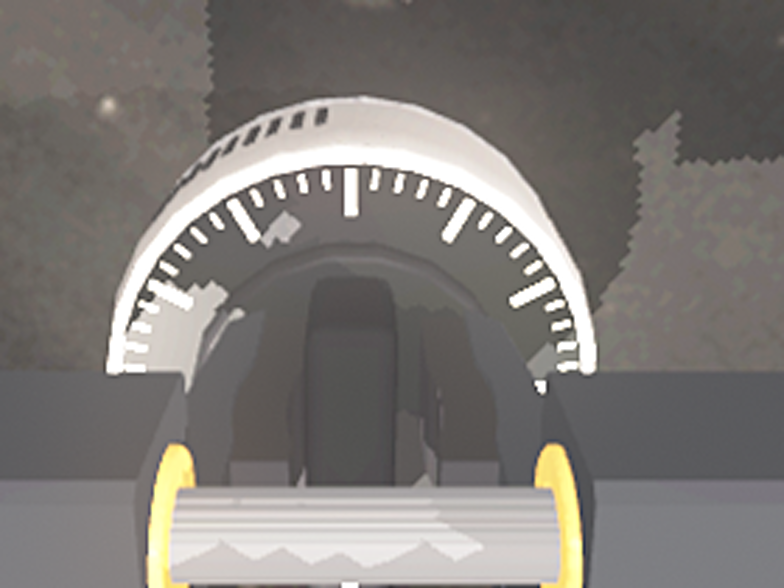

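Emit:
send_rows([
  {"dx": 0,"dy": 0,"dz": -0.7,"turn": 0,"grip": 0.22},
  {"dx": 0,"dy": 0,"dz": -0.8,"turn": 0,"grip": 0.24},
  {"dx": 0,"dy": 0,"dz": -1,"turn": 0,"grip": 0.26},
  {"dx": 0,"dy": 0,"dz": -2,"turn": 0,"grip": 0.3},
  {"dx": 0,"dy": 0,"dz": 0,"turn": 0,"grip": 0.35},
  {"dx": 0,"dy": 0,"dz": 0,"turn": 0,"grip": 0.35},
])

```text
clock: 15.95
tool_pos: [0.5606, -0.0764, 0.0214]
eef_rot: [0.44, 0.898, -0.0, -0.0]
contact_force: [0.2, 0.3, 0.6]
opening: 0.348
```

```bash
python3 st.py; python3 tip.py w13 >/dev/null
```

```text
t 15.95 p [ 0.5606 -0.0764  0.0214] axis in tool mm [-8.5  1.1 21.4] tool heading deg 52.2 theta 0.525 F [0.2 0.3 0.6] M [ 0.01  0.01 -0.02] open 0.348 tilt [-7.e-04 -1.e-04 -1.e+00]
q [ 0.08  0.89 -0.05  1.87  0.11  0.38  0.61]
```

View pics/w13.png

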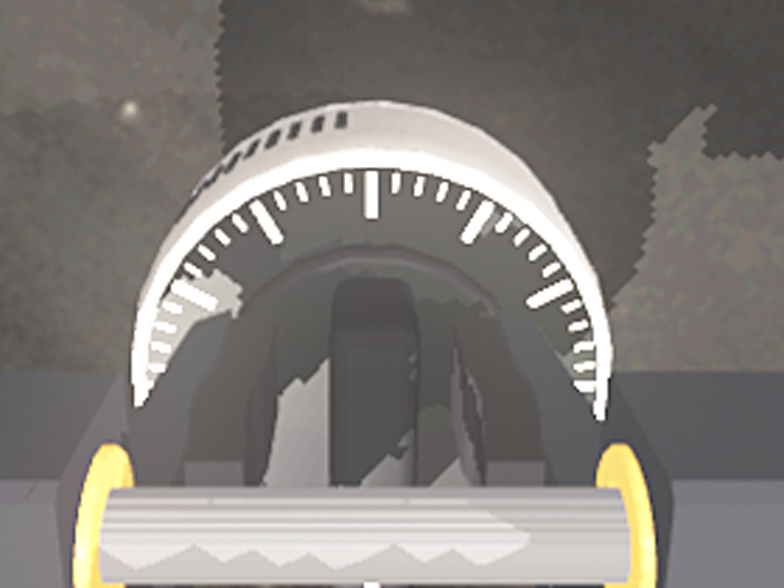

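Free on both sides. I'll lift straight up and measure.

Emit:
send_rows([
  {"dx": 0,"dy": 0,"dz": -5,"turn": 0,"grip": 0.35},
  {"dx": 0,"dy": 0,"dz": -8,"turn": 0,"grip": 0.35},
  {"dx": 0,"dy": 0,"dz": -12,"turn": 0,"grip": 0.35},
  {"dx": 0,"dy": 0,"dz": -20,"turn": 0,"grip": 0.35},
  {"dx": 0,"dy": 0,"dz": -30,"turn": 0,"grip": 0.35},
  {"dx": 0,"dy": 0,"dz": -30,"turn": 0,"grip": 0.35},
  {"dx": 0,"dy": 0,"dz": -30,"turn": 0,"grip": 0.35},
  {"dx": -10,"dy": 0,"dz": -30,"turn": 0,"grip": 0.35},
  {"dx": -10,"dy": 0,"dz": -20,"turn": 0,"grip": 0.35},
  {"dx": 0,"dy": 0,"dz": 0,"turn": 0,"grip": 0.35},
  {"dx": 0,"dy": 0,"dz": 0,"turn": 0,"grip": 0.35},
  {"dx": 0,"dy": 0,"dz": 0,"turn": 0,"grip": 0.35},
  {"dx": 0,"dy": 0,"dz": 0,"turn": 0,"grip": 0.35},
  {"dx": 0,"dy": 0,"dz": 0,"turn": 0,"grip": 0.35},
  {"dx": 0,"dy": 0,"dz": 0,"turn": 0,"grip": 0.35},
  {"dx": 0,"dy": 0,"dz": 0,"turn": 0,"grip": 0.35},
  {"dx": 0,"dy": 0,"dz": 0,"turn": 0,"grip": 0.35},
])

```text
clock: 17.75
tool_pos: [0.5732, -0.092, 0.2064]
eef_rot: [0.44, 0.898, -0.0, -0.0]
contact_force: [-0.8, -0.0, -0.0]
opening: 0.346
```

```bash
python3 st.py; python3 - <<'E'
from meas import *
s=snapshot("wrist"); save(s,"w14",None,1.5)
im=cv2.cvtColor(s["img"],cv2.COLOR_RGB2GRAY).astype(np.float32)
c=np.array([.5667,-.0825,.047])
for it in range(4):
    a=np.linspace(0,2*np.pi,180,endpoint=False); rr=np.linspace(.040,.052,61); pts=[]
    for A in a:
        W=np.c_[c[0]+rr*np.cos(A),c[1]+rr*np.sin(A),np.full(61,.047)]
        p=proj(s,W).astype(np.float32); v=cv2.remap(im,p[None,:,0].copy(),p[None,:,1].copy(),1)[0]
        pts.append([rr[np.argmin(np.gradient(v))],A])
    pts=np.array(pts); xy=c[:2]+np.c_[pts[:,0]*np.cos(pts[:,1]),pts[:,0]*np.sin(pts[:,1])]
    q=least_squares(lambda q:np.hypot(xy[:,0]-q[0],xy[:,1]-q[1])-q[2],[c[0],c[1],.046],loss="soft_l1",f_scale=.0005).x
    c=np.array([q[0],q[1],.047])
print(q)
cv2.imwrite("pics/r47e.png",rect(s,c,.047)[:,:,::-1]); cv2.imwrite("pics/r78e.png",rect(s,c,.077)[:,:,::-1])
E
```

```text
t 17.75 p [ 0.5732 -0.092   0.2064] axis in tool mm [ 11.5   0.7 206.4] tool heading deg 52.18 theta 0.525 F [-0.8 -0.  -0. ] M [-0.04  0.04  0.01] open 0.346 tilt [-3.e-04  1.e-04 -1.e+00]
q [ 0.13  0.62 -0.09  1.7   0.07  0.82  0.67]
[ 0.56687539 -0.08253104  0.045027  ]
```

View pics/r47e.png

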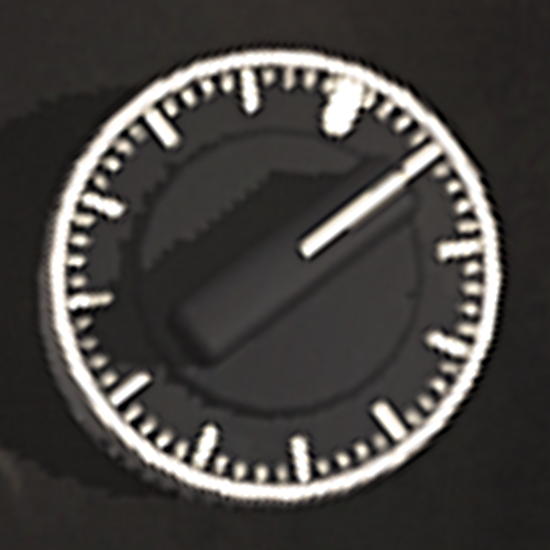

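View pics/r78e.png

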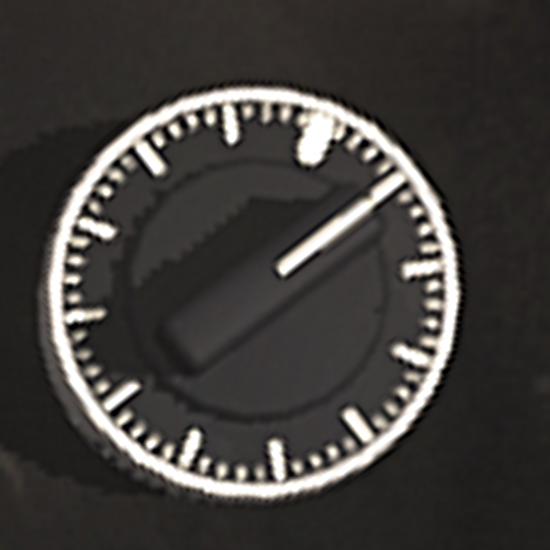

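The case centre is unchanged to about 0.2 mm. Zero is still at 22°, and the pointer sits on the first long tick (52–53°, with 52.1° expected).

```bash
python3 -c "
from plant import finish_job; print(finish_job())"
```

```text
the job is handed in; nothing more can be done
None
```

The far timer, at about (0.567, -0.083), is set to five minutes and the job is handed in at about 18 s of the 64 s allowed.

**What I did:** I gripped the knob and pressed down with about 20 N. I wound it clockwise to about 11 minutes (1.16 rad), then turned it back to five minutes (0.52 rad). I let go while still pressing with about 10 N, then lifted clear.

**Last checks:**
- **Pointer:** it sits on the five-minute tick to within about 0.01 rad.
- **Case:** its centre moved by no more than about 0.2 mm, and the zero mark has not turned.
- **Robot:** it is touching nothing, and the measured push stayed near 20 N.

**What disagreed:**
- **Tool height:** the reported tool height was about 35 mm lower than where the cameras showed the fingertips. My first attempt therefore closed above the knob, touching nothing. I went by the depth readings after that.
- **Release:** as the fingers opened, the tool shifted about 2.6 mm sideways against the knob, with under 3 N of side force. The final picture shows the timer did not move.
- **Not checked:** I did not measure the jig, glue bottle or pliers again at the end. The arm passed over or beside them well clear and showed no contact force.

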